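# Latch the sample transport case

## Task

The lid of the white sample transport case is down on its springy gasket but not fastened. Fasten its draw latch: bring the wire bail up over the keeper on the lid so that its cross bar drops behind the lip, then throw the lever past centre and bottom it with a firm press of about 20 N, held for a second, so that the latch alone holds the lid drawn down. It is light wire and sheet metal: grip it lightly, feel for the seat and the stop, never lean on it with over 40 N; leave the labware around it where it stands.

Things in the scene. Friction and masses are not known exactly. Their poses are not given: they have to be found in the camera images.
- case: White insulated case with a rear-hinged lid, 200 deep (x), 280 wide (y), 172 high unlatched; heavy, does not slide. Origin: centre of underside. Flat front wall at x = -100 mm, looking to -x; 'out' means along -x from this wall, 'up' above the bench. The steel draw latch is at y = 0 of the front: keeper on the lid, lever on the wall below it, wire bail pinned to the lever.
- keeper (a point): Middle of the floor of the keeper's notch, 11.5 mm out, 154 mm up (147.5 when clamped). The keeper is a 34 mm wide hook on the lid, open upward: a back block (face 8 mm out, top 14 mm above the floor), the floor, and a 3.5 mm thick lip (inner face 15 mm out, top 6 mm above the floor). So the mouth is 7 mm wide for a 5 mm bar. The lid's top is 18 mm above the floor.
- lever_pivot (a point): Centre of the lever's pivot pin, parallel to the case's y, 21 mm out and 105 mm up, between two fixed ears (36 mm wide over all, reaching 26 mm out).
- lever_tip (a point): Free end of the lever: a plate 28 mm wide, 3 mm thick, reaching 64 mm from the pivot, the last 14 mm curled outward as a finger tab. Its outer face (the upper one when it sticks out) runs 6 mm from the line through the pivot.
- bail_pin (a point): Pin on the lever, 12 mm from its pivot, on which the wire bail turns. The bail is a U of 5 mm round steel wire, 50 mm wide outside, 40 inside (it passes round lever and keeper), 57.6 mm from the pin to the middle of its cross bar. It stays where left; starts swung up 0.7 rad (0.1 either way) from the lever's line, above the lever. It creeps in the fingers as it turns. Grip it with 30 N or less.
- lever (a joint): Lever angle, rad: 0 = home, straight down along the wall; 1.57 = straight out; 2.6 = top stop. Starts at 1.1 to 1.9; friction (3 N at the bail's pin) holds it. The bar clears the lip only with the lever above about 2.1. With the bar seated in the notch it stands near 1.4; throwing it takes up to 6 N at 45 mm from the pivot; it passes centre at about 0.2 then snaps home on a hard stop.
- lid (a joint): Lid angle about its rear hinge, rad: 0 = pulled fully down, about 0.032 = resting on the slack gasket (front edge 6 mm higher). The gasket pushes back with about 11 N per mm at the front.
- tube_rack: Steel rack of capped test tubes, 76 x 173 x 126 mm, loose, behind the case. Origin: centre of underside. Not to be disturbed.
- amber_bottle: Amber glass reagent bottle, 68 mm diameter, 150 high, loose. Origin: centre of underside. Not to be disturbed.
- beaker: White plastic beaker, 80 mm diameter, 95 high, loose. Origin: centre of underside. Not to be disturbed.

How it is judged:
On the way, in this order (a step that is already met when the one before it is completed fails the run):
1. the hooked bail begins to draw the lid down, with the lever still open (value of joint lever above 0.6 rad and value of joint lid below 0.022 rad), for 0.1 s.
2. the lever has been thrown past centre with the lid drawn down, and is pressed home with over 12 N for 0.3 s (value of joint lever below 0.06 rad and value of joint lid below 0.012 rad and contact force between the fingers and lever above 12 N), for 0.3 s.
At the end, for the whole second after the job is handed in: The lever lies home (within 0.1 rad) and the latch by itself holds the lid drawn down on its gasket (lid within 0.012 rad, 2.4 mm at the front edge) (value of joint lever below 0.1 rad and value of joint lid below 0.012 rad); the robot touches nothing.
It fails at once if the latch is gripped with over 40 N (over 80 N of finger force in all on bail and lever) (contact force between the fingers and lever above 80 N).
It fails at once if the lever is pressed with over 40 N when it is nearly home (value of joint lever below 0.35 rad and contact force between the fingers and lever above 40 N).
It fails at once if the fingers press on the lid or its keeper with over 30 N (contact force between the fingers and lid above 30 N).
It fails at once if the rack, bottle or beaker is pushed over 30 mm or tipped (distance of any of tube_rack, amber_bottle, beaker from where it was at the start of the episode above 0.03 m or angle between any of tube_rack, amber_bottle, beaker's own z axis and vertical above 0.5 rad).
It also fails if it takes over 67 s, if anything falls off the work surface, if the arm or the gripper's body presses on something with over 40 N, if the wrist force passes 120 N, or if a joint passes its speed limit or range.

## Robot

A 6-joint arm with a two-finger parallel gripper is mounted at the origin on the work surface. World frame = base frame: x ahead of the robot, y to its left, z up, the work surface at z = 0. Lengths are in m, angles in rad, forces in N, time in s.
With the tool pointing down it reaches from about 0.3 to 0.875 m from the base axis. Payload 6.4 kg.
Tool frame: the origin (TCP) lies between the finger pads; the fingertips stand 11 mm ahead of it and the grasp point (between the pads) lies 8 mm behind it; z points along the fingers, y is the line along which they close (so a half turn about z gives the same grasp; the last joint's range is limited). The gripper opens to 88 mm and grips with 3 to 60 N. Pads are 18 mm wide; open, the fingers measure 123 mm over their backs; the gripper's body (75 mm by 187 mm) begins 45 mm behind the grasp point.
Start: joints at [-1.439, 0.181, 1.607, -0, 1.354, -0.206], TCP at [0.191, -0.543, 0.25] pointing down, gripper open.
Joint ranges: [-2.99, 2.99], [-0.89, 2.07], [0.3, 2.58], [-1.14, 4.28], [0, 2.63], [-3.12, 3.12]. Speed limits (rad/s): [2.57, 2.57, 3.01, 3.14, 3.14, 3.14].

## Interface

Orientations are given as a unit quaternion [x, y, z, w].
In Python, from bench import get_state, get_image, close_job gives the robot as it stands.
- The arm moves only by the tool arm_command, never from a script. Its argument "deltas" is a list of rows, each an object with "rotation": the turn, a rotation vector about the tool's x, y, z in degrees, a list of three; "dp": the shift along the tool's x, y, z in cm, a list of three; "claw": the finger opening in cm, from 0 to 8.81. In form: [{"rotation": [wx, wy, wz], "dp": [x, y, z], "claw": claw}, ...]. A call has exactly 5 rows; each row is the pose to reach, as a shift and turn from the pose commanded when the call began, along the tool's axes at that moment; what a row does not reach only later rows make up. A row lasts 1/8 s, in which the tool goes at most 62.5 mm and 10.7 degrees, less where a joint would pass 70% of its speed; a pose out of reach is approached as far as the arm can. A call with a gripper value outside its range is refused whole. The fingers move at their own pace and stop on an object; the grip force is fixed at half the most. Time passes only in rows, so rows that repeat a pose let the fingers close, or fill a call up. It gives the time, the measured TCP pose, the force, the opening and the grip force at its end, in the units of the state.
- get_state(): the state, without advancing time (a new reading comes with each control period).
- get_image(name): name is "scene" or "top" or "wrist"; returns a dict with "color" (384x512x3 uint8, blue, green, red), "camera_matrix" (3x3 intrinsics, pixels), "R" (3x3) and "t" (3): a world point X has camera coordinates R X + t. Camera axes: x right, y down, z forward; pixel columns grow to the right and rows downward; lengths in m; the calibration is good to about 2 mm. A picture is of the moment at which its call begins. There is no depth.
- close_job(): hands the job in; it is judged then, once.
The state is a dict: "time_s": time; "joints": joint angles; "qd": joint speeds; "joint_efforts": joint torques, N m; "position": TCP position; "tcp_rot": TCP orientation; "force": force on the tool from outside, world axes, zero at the start; "torque": the same for the moment, N m; "finger_gap": finger opening in m; "gripper_force": force on a finger pad.
Only numpy, scipy, OpenCV 4.12 (cv2) and the standard library are available. Lean on these libraries where they do the work, as an engineer would, in place of code of your own. Each camera call takes 0.05 s, during which the arm holds its last target. There are 200 camera calls.

## Working session

There is one attempt and no reset: what is moved stays moved. The work goes in short steps, Python scripts to look and compute and a tool call to move; the robot and the scene stay as the last step left them, time stands still between calls to the robot, and variables do not carry over. Pictures are saved under pics/ and viewed, at most 10 in all, crops included, and the job is handed in when it is done.

Besides the shell and the picture viewer there is one more tool, called after ">>>" as a command line: name --argument value ..., lists and objects as JSON in quotes. arm_command: Moves the arm, as the interface text tells. Its arguments: {"type":"object","properties":{"deltas":{"type":"array","items":{"type":"object","properties":{"rotation":{"type":"array","items":{"type":"number"}},"dp":{"type":"array","items":{"type":"number"}},"claw":{"type":"number"}}}}},"required":["deltas"]}

```bash
mkdir -p pics
cat > h.py <<'E'
import numpy as np, cv2
from bench import get_state, get_image
from scipy.spatial.transform import Rotation as Ro
def proj(im,X):
    c=np.asarray(im["R"])@np.asarray(X)+np.asarray(im["t"]); p=np.asarray(im["camera_matrix"])@c; return p[:2]/p[2]
def ray(im,uv):
    R=np.asarray(im["R"]);d=R.T@np.linalg.solve(np.asarray(im["camera_matrix"]),[uv[0],uv[1],1.]);return -R.T@np.asarray(im["t"]),d
def onz(im,uv,z):
    o,d=ray(im,uv);return o+d*(z-o[2])/d[2]
def tri(a,ua,b,ub):
    o1,d1=ray(a,ua);o2,d2=ray(b,ub);s=np.linalg.lstsq(np.c_[d1,-d2],o2-o1,rcond=None)[0];p,q=o1+d1*s[0],o2+d2*s[1];return (p+q)/2,np.linalg.norm(p-q)
E
python3 - <<'E'
from h import *
s=get_state();print({k:np.round(v,3) for k,v in s.items()})
a=get_image("scene");b=get_image("top")
for n,i in(("scene",a),("top",b)): print(n,-np.asarray(i["R"]).T@i["t"],np.round(i["R"],2).tolist(),i["camera_matrix"][0][0]); cv2.imwrite(f"pics/{n}0.png",i["color"])
cv2.imwrite("pics/both0.png",cv2.resize(np.vstack([a["color"],b["color"]]),None,fx=.78,fy=.78))
E
```

```text
{'time_s': np.float64(0.0), 'joints': array([-1.439,  0.182,  1.608, -0.   ,  1.354, -0.206]), 'qd': array([-0.   , -0.   ,  0.002, -0.   ,  0.001,  0.001]), 'joint_efforts': array([-0.0000e+00, -4.3387e+01, -3.4185e+01,  7.0000e-02,  3.9000e-02,
       -0.0000e+00]), 'position': array([ 0.191, -0.542,  0.249]), 'tcp_rot': array([ 0.986,  0.168,  0.   , -0.001]), 'force': array([-0.446,  0.253,  0.675]), 'torque': array([-0.009, -0.071, -0.015]), 'gripper_force': np.float64(0.0), 'finger_gap': np.float64(0.088)}
scene [1.21205959 0.38266503 1.19449184] [[-0.47, 0.88, 0.02], [0.7, 0.39, -0.6], [-0.53, -0.27, -0.8]] 435.5448040308324
top [ 0.40906438 -0.0058188   1.42213211] [[-0.01, -1.0, -0.02], [-1.0, 0.02, -0.08], [0.08, 0.02, -1.0]] 477.234088068629
```

View pics/both0.png

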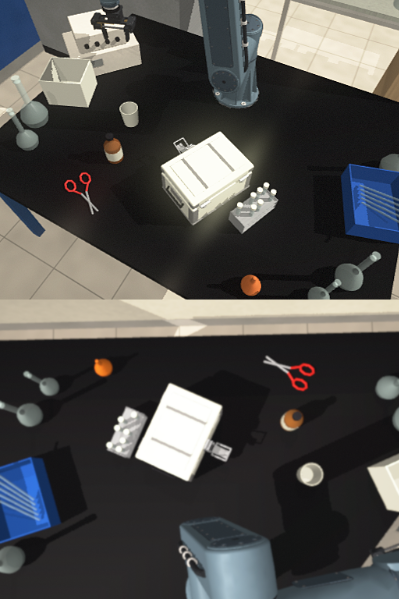

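The stacked picture shows the case centred near (230,170) in the full top view. The latch is on its lower-right face, near (282,195). The bottle and beaker stand further right, and the rack is on the far side.

Run:
```python
from h import *
a=get_image("scene");b=get_image("top")
m=(b["color"].min(2)>150).astype(np.uint8)
m[:,:150]=0;m[:90]=0;m[260:]=0;m[:,330:]=0
m=cv2.morphologyEx(m,cv2.MORPH_OPEN,np.ones((15,15)))
c=max(cv2.findContours(m,0,2)[0],key=cv2.contourArea);r=cv2.minAreaRect(c);bx=cv2.boxPoints(r);print(r,bx.tolist())
P=np.array([onz(b,p,.172) for p in bx]);print(P.round(4),np.linalg.norm(P-np.roll(P,-1,0),axis=1))
A=cv2.resize(a["color"][160:290,190:340],None,fx=3.5,fy=3.5,interpolation=2)
v=b["color"][100:260,160:310].copy();cv2.imwrite("pics/t.png",v)
B=cv2.resize(v,None,fx=3.5,fy=3.5,interpolation=2)[:A.shape[0]+105]
H=max(A.shape[0],B.shape[0]);pad=lambda z:cv2.copyMakeBorder(z,0,H-z.shape[0],0,0,0)
M=np.hstack([pad(A),pad(B)]);M=cv2.resize(M,None,fx=.76,fy=.76);print(M.shape);cv2.imwrite("pics/crop1.png",M)
```

```text
((231.36830139160156, 170.28536987304688), (82.06556701660156, 106.09156799316406), 24.775136947631836) [[171.8829345703125, 201.253662109375], [216.34146118164062, 104.92682647705078], [290.8536682128906, 139.31707763671875], [246.3951416015625, 235.6439208984375]]
[[ 0.4844  0.2691  0.172 ]
 [ 0.7406  0.1502  0.172 ]
 [ 0.6439 -0.0472  0.172 ]
 [ 0.3915  0.0734  0.172 ]] [0.28240935 0.21972568 0.27967038 0.21663054]
(426, 798, 3)
```

View pics/crop1.png

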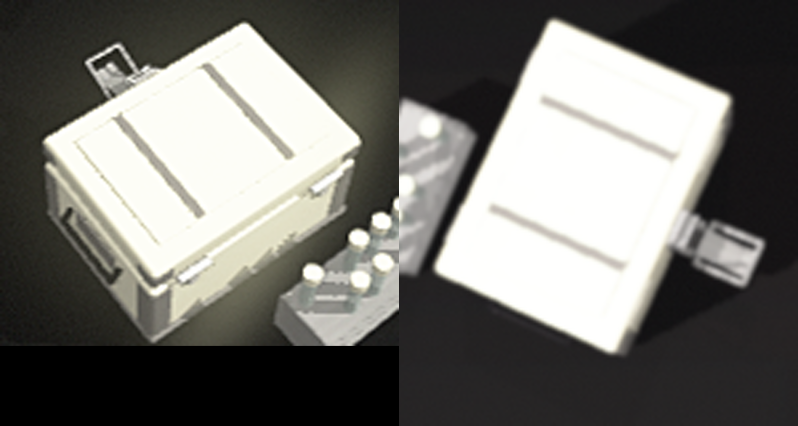

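The crop shows the latch on the front face. The keeper sits at the lid edge, and the bail and lever stick out along the case normal, which points at about (-0.43, -0.905). I'll move above it with the tool yawed to match the case.

>>> arm_command --deltas '[{"rotation":[0,0,-4.5],"dp":[4.6,-3.8,-0.4],"claw":8.8},{"rotation":[0,0,-9],"dp":[9.2,-7.7,-0.8],"claw":8.8},{"rotation":[0,0,-13.5],"dp":[13.9,-11.6,-1.2],"claw":8.8},{"rotation":[0,0,-18],"dp":[18.5,-15.4,-1.6],"claw":8.8},{"rotation":[0,0,-22.5],"dp":[23.2,-19.2,-2],"claw":8.8}]'

```text
time_s: 0.82
position: [0.3464, -0.2827, 0.2699]
tcp_rot: [0.934, 0.358, 0.0, 0.0]
force: [0.7, -0.8, -0.2]
finger_gap: 0.0881
gripper_force: 0.0
```

```bash
cat >> h.py <<'E'
yaw=np.radians(64.8); F0=np.array([.5265,.0287]) # front wall centre
def frame(): return np.array([np.cos(yaw),np.sin(yaw)])
def w(out,up,side=0): # case-front coords (m) -> world ; side along case +y
    ex=frame();return np.r_[F0-out*ex+side*np.array([-ex[1],ex[0]]),up]
def togo(X,tilt=0): # tool x = case x, z down; tilt deg: fingers lean inward
    s=get_state();R=Ro.from_quat(s["tcp_rot"]);ex=np.r_[frame(),0];ez=np.array([0,0,-1.])
    t=np.radians(tilt);z=ez*np.cos(t)+ex*np.sin(t);x=ex*np.cos(t)-ez*np.sin(t)
    T=Ro.from_matrix(np.c_[x,np.cross(z,x),z])
    print("rot",np.degrees((R.inv()*T).as_rotvec()).round(1),"dp cm",(R.inv().apply(X-s["position"])*100).round(2),"pos",s["position"].round(4),"F",s["force"].round(1),"t",round(s["time_s"],2))
E
python3 -c "
from h import *
togo(w(.06,.27)); print(get_state()['joints'].round(2))"
```

```text
rot [  0.   -0.  -22.8] dp cm [ 2.868e+01 -8.790e+00 -1.000e-02] pos [ 0.3464 -0.2827  0.2699] F [ 0.7 -0.8 -0.2] t 0.82
[-0.95 -0.14  1.89  0.    1.39 -0.11]
```

>>> arm_command --deltas '[{"rotation":[0,0,-4.5],"dp":[5.7,-1.8,0],"claw":8.8},{"rotation":[0,0,-9],"dp":[11.5,-3.5,0],"claw":8.8},{"rotation":[0,0,-13.5],"dp":[17.2,-5.3,0],"claw":8.8},{"rotation":[0,0,-18],"dp":[23,-7,0],"claw":8.8},{"rotation":[0,0,-22.8],"dp":[28.7,-8.8,0],"claw":8.8}]'

```text
time_s: 1.45
position: [0.5017, -0.0255, 0.2699]
tcp_rot: [0.844, 0.536, 0.0, 0.0]
force: [0.7, -1.6, 0.3]
finger_gap: 0.0881
gripper_force: 0.0
```

Run:
```python
from h import *
togo(w(.06,.27)); print(get_state()['joints'].round(2))
i=get_image("wrist");print(-np.asarray(i["R"]).T@i["t"],np.round(i["R"],2).tolist(),i["camera_matrix"][0][0])
v=i["color"].copy()
for X in (w(0,.166),w(0,.172,.05),w(0,.172,-.05),w(.0115,.154),w(.021,.105)):
    p=proj(i,X).astype(int);print(p);cv2.circle(v,tuple(int(k) for k in p),2,(0,0,255),-1)
cv2.imwrite("pics/w1.png",i["color"]);cv2.imwrite("pics/w1m.png",cv2.resize(v,None,fx=1.5,fy=1.5))
```

```text
rot [0. 0. 0.] dp cm [-0.04 -0.06 -0.01] pos [ 0.5017 -0.0255  0.2699] F [ 0.7 -1.6  0.3] t 1.45
[-0.29 -0.    1.76 -0.    1.38  0.15]
[0.53421203 0.04501186 0.40503686] [[0.91, -0.42, 0.0], [-0.41, -0.86, 0.3], [-0.13, -0.28, -0.95]] 281.2574807166172
[254 122]
[192 123]
[315 123]
[254 135]
[254 138]
```

View pics/w1m.png

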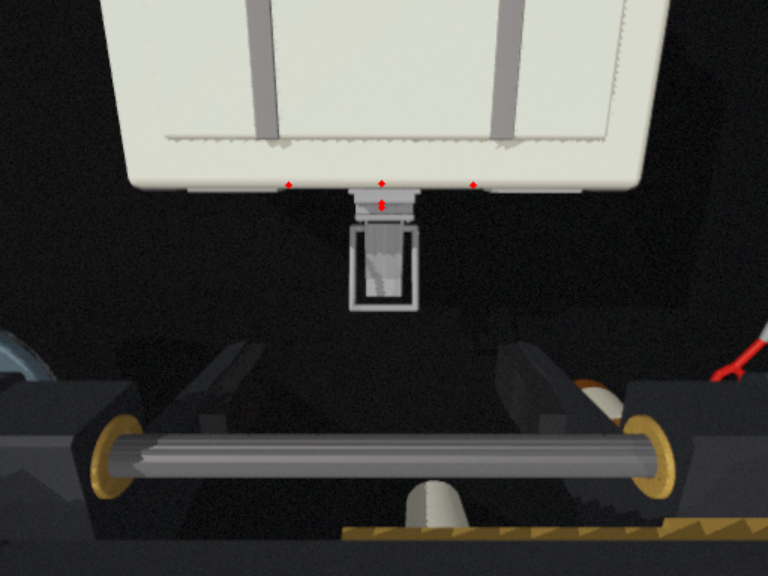

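The wrist view shows the lid edge at row ~125 and the keeper centred at column 256. The bail's cross bar is at row ~204.7, mid column 256 (full-size pixels), with the lever inside it. I'll triangulate the bar using the scene and top views.

Run:
```python
from h import *
a=get_image("scene");b=get_image("top");i=get_image("wrist")
def cs(X): d=X[:2]-F0;ex=frame();return np.round([-d@ex*1e3,X[2]*1e3,d@np.array([-ex[1],ex[0]])*1e3],1)
u=(256,204.7)
for im,p in((a,(229.5,177.7)),(b,(293.8,198.5))):
    X,e=tri(i,u,im,p);print(cs(X),round(e*1e3,1))
for z in(.1,.12,.14,.15): print(z,cs(onz(i,u,z)))
print('lidedge',cs(onz(i,(256,124.7),.172)),'keeper mid',cs(onz(i,(256,139),.154)),'lip outer',cs(onz(i,(256,146.7),.16)),'legs',cs(onz(i,(232.7,200),.135)),cs(onz(i,(279.3,200),.135)))
M=np.hstack([cv2.resize(a["color"][165:210,205:265],None,fx=6,fy=6,interpolation=2),cv2.resize(i["color"][115:160,226:286],None,fx=6,fy=6,interpolation=2)])
N=np.hstack([cv2.resize(i["color"][155:215,226:286],None,fx=6,fy=6*.75,interpolation=2),cv2.resize(b["color"][165:225,255:315],None,fx=6,fy=6*.75,interpolation=2)])
cv2.imwrite("pics/z.png",np.vstack([M,N]))
```

```text
[ 81.7 138.1  -0.9] 1.6
[ 90.2 117.7  -1.9] 1.0
0.1 [ 96.9 100.   -1.5]
0.12 [ 89.3 120.   -1.4]
0.14 [ 81.7 140.   -1.3]
0.15 [ 77.9 150.   -1.2]
lidedge [  0.5 172.   -0.7] keeper mid [ 14.3 154.   -0.9] lip outer [ 20.2 160.   -0.9] legs [ 78.6 135.   22.4] [ 78.4 135.  -25. ]
```

View pics/z.png

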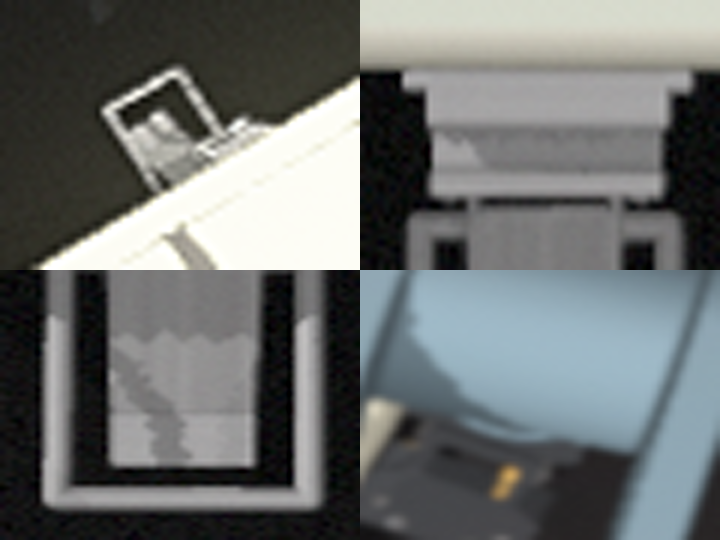

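Run:
```python
from h import *
a=get_image("scene");i=get_image("wrist")
def cs(X): d=X[:2]-F0;ex=frame();return np.round([-d@ex*1e3,X[2]*1e3,d@np.array([-ex[1],ex[0]])*1e3],1)
for p in((229,179.9),(229,179.)):
    X,e=tri(i,(256.5,205.3),a,p);print(cs(X),round(e*1e3,1))
Xl,_=tri(i,(233.7,205.3),a,(223,182.8));Xr,_=tri(i,(279.8,205.3),a,(235,177));print(cs(Xl),cs(Xr))
print('lip in/out',cs(onz(i,(256.7,143.5),.16)),cs(onz(i,(256.7,147.6),.16)),'block front top',cs(onz(i,(256.7,136),.168)),'sides',cs(onz(i,(226+69/6,145),.16)),cs(onz(i,(226+305/6,145),.16)))
for o,up in((.021,.105),):
  pass
```

```text
[ 89.3 121.   -0.5] 6.7
[ 87.7 126.9  -0.8] 5.3
[137.2  28.9  23.1] [ 51.1 194.5 -14.3]
lip in/out [ 20.2 160.   -2. ] [ 23.7 160.   -2. ] block front top [ 12.8 168.   -1.9] sides [ 21.5 160.   14.7] [ 21.5 160.  -19.5]
```

```bash
cat >> h.py <<'E'
F0=w(.005,0,-.0019)[:2]
def cs(X): d=X[:2]-F0;ex=frame();return np.round([-d@ex*1e3,X[2]*1e3,d@np.array([-ex[1],ex[0]])*1e3],1)
E
python3 - <<'E'
from h import *
a=get_image("scene");i=get_image("wrist")
for l,r in(((279.8,205.3),(223,182.8)),((233.7,205.3),(235,177))):
    X,e=tri(i,l,a,r);print(cs(X),round(e*1e3,1))
print('tip wrist',[(th,proj(i,w(.021+.064*np.sin(th)+.006*abs(np.cos(th)),.105-.064*np.cos(th)+.006*np.sin(th))).round(1)) for th in(1.1,1.24,1.4,1.6,1.8)])
print('w',[(z,proj(i,w(.084,z,.025))[0]-proj(i,w(.084,z,-.025))[0]) for z in(.11,.12,.13,.14)])
togo(w(.087,.121))
E
```

```text
[ 82.1 128.  -23.2] 7.9
[ 88.2 112.6  26.7] 7.5
tip wrist [(1.1, array([255.8, 187.5])), (1.24, array([255.8, 191.9])), (1.4, array([255.9, 196. ])), (1.6, array([255.9, 199.8])), (1.8, array([256. , 203.4]))]
w [(0.11, np.float64(-45.017023018444974)), (0.12, np.float64(-46.43247274354579)), (0.13, np.float64(-47.93982272699367)), (0.14, np.float64(-49.54832341783492))]
rot [-0.   0.  -0.3] dp cm [-2.9   0.12 14.87] pos [ 0.5005 -0.0286  0.2697] F [ 0.4  0.5 -0.9] t 1.85
```

>>> arm_command --deltas '[{"rotation":[0,0,0],"dp":[-1,0.1,2],"claw":8.8},{"rotation":[0,0,0],"dp":[-2,0.1,5],"claw":8.8},{"rotation":[0,0,0],"dp":[-2.9,0.1,8],"claw":8.8},{"rotation":[0,0,0],"dp":[-2.9,0.1,9],"claw":8.8},{"rotation":[0,0,0],"dp":[-2.9,0.1,9],"claw":8.8}]'

```text
time_s: 2.48
position: [0.4892, -0.0546, 0.1797]
tcp_rot: [0.845, 0.534, -0.0, -0.0]
force: [-0.3, 0.5, 0.1]
finger_gap: 0.0884
gripper_force: 0.0
```

Run:
```python
from h import *
s=get_state();print(cs(s['position']))
a=get_image("scene");i=get_image("wrist")
v=i["color"].copy()
cl=[(0,0,255),(0,255,0),(255,0,0)]
print(proj(i,w(.02,.16)),proj(i,w(.084,.12)))
V=cv2.resize(v[80:330,170:342],None,fx=2.3,fy=2.3,interpolation=2)
aa=cv2.resize(a["color"][165:215,205:265],None,fx=6,fy=6,interpolation=2)
aa=cv2.copyMakeBorder(aa,0,V.shape[0]-aa.shape[0],0,0,0)
cv2.imwrite("pics/w2.png",np.hstack([V,aa]));print(V.shape)
```

```text
[ 86.3 179.7   0.2]
[254.10761561 122.69138762] [254.39531228 206.6499128 ]
(575, 396, 3)
```

View pics/w2.png

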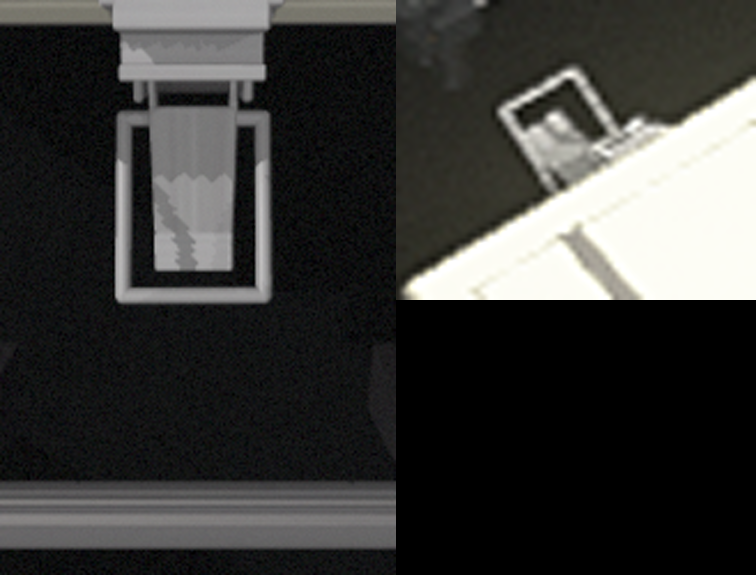

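The bar is at (254.1, 208.3) full-size with outside width 67.4 px. The lip spans rows ~108–115.

Run:
```python
from h import *
i=get_image("wrist")
for z in(.11,.12,.125,.13,.135,.14):
    X=onz(i,(254.1,208.3),z);c=cs(X);o=c[0]/1e3
    print(z,c,round(proj(i,w(o,z,-.025))[0]-proj(i,w(o,z,.025))[0],1),'r',np.hypot(c[0]-21,c[1]-105).round(1))
for p in((254,108.3),(254,114.8)): print(cs(onz(i,p,.16)))
print(cs(onz(i,(254,92),.168)))
print('tip',[(th,proj(i,w(.021+.064*np.sin(th)+.006*abs(np.cos(th)),.105-.064*np.cos(th)+.006*np.sin(th))).round(1)) for th in(1.1,1.24,1.4,1.6,1.8)])
togo(w(.087,.121))
```

```text
0.11 [ 8.92e+01  1.10e+02 -1.00e-01] 63.6 r 68.4
0.12 [ 8.53e+01  1.20e+02 -1.00e-01] 66.9 r 66.0
0.125 [ 8.33e+01  1.25e+02 -1.00e-01] 68.6 r 65.4
0.13 [ 8.13e+01  1.30e+02 -1.00e-01] 70.5 r 65.3
0.135 [ 7.94e+01  1.35e+02 -1.00e-01] 72.4 r 65.7
0.14 [ 7.74e+01  1.40e+02 -1.00e-01] 74.4 r 66.4
[ 12.3 160.   -0.2]
[ 15.7 160.   -0.2]
[  4.3 168.   -0.3]
tip [(1.1, array([253.9, 187.3])), (1.24, array([253.9, 193.3])), (1.4, array([253.9, 199.1])), (1.6, array([253.9, 204.8])), (1.8, array([253.9, 210.3]))]
rot [ 0.1 -0.  -0.2] dp cm [-0.14 -0.08  6.01] pos [ 0.4903 -0.0544  0.1811] F [0.4 0.5 0.1] t 2.62
```

>>> arm_command --deltas '[{"rotation":[0,0,0],"dp":[0,-0.1,2],"claw":8.8},{"rotation":[0,0,0],"dp":[-0.1,-0.1,4.5],"claw":8.8},{"rotation":[0,0,0],"dp":[-0.1,-0.1,6],"claw":8.8},{"rotation":[0,0,0],"dp":[-0.1,-0.1,6],"claw":6.5},{"rotation":[0,0,0],"dp":[-0.1,-0.1,6],"claw":5.6}]'

```text
time_s: 3.25
position: [0.4888, -0.0547, 0.1207]
tcp_rot: [0.845, 0.535, 0.0, 0.001]
force: [0.3, 0.7, 0.7]
finger_gap: 0.0698
gripper_force: 0.0
```

>>> arm_command --deltas '[{"rotation":[0,0,0],"dp":[0,0,0],"claw":5.2},{"rotation":[0,0,0],"dp":[0,0,0],"claw":4.8},{"rotation":[0,0,0],"dp":[0,0,0],"claw":4.6},{"rotation":[0,0,0],"dp":[0,0,0],"claw":4.6},{"rotation":[0,0,0],"dp":[0,0,0],"claw":4.6}]'

```text
time_s: 3.88
position: [0.4886, -0.0549, 0.12]
tcp_rot: [0.845, 0.535, 0.0, 0.001]
force: [2.1, -1.7, 0.4]
finger_gap: 0.0481
gripper_force: 30.0
```

Run:
```python
from h import *
s=get_state();print(cs(s['position']),s['finger_gap'],s['gripper_force'],s['force'].round(1))
i=get_image("wrist");print(proj(i,w(.086,.121)))
cv2.imwrite("pics/w3.png",cv2.resize(i["color"][60:320,130:382],None,fx=2,fy=2,interpolation=2))
togo(w(.035,.169))
```

```text
[ 86.8 120.    0.6] 0.04805247052149097 30.001144856214523 [ 2.1 -1.7  0.4]
[256.32928752 249.92156119]
rot [ 0.1  0.  -0.2] dp cm [ 5.18  0.05 -4.9 ] pos [ 0.4886 -0.0549  0.12  ] F [ 2.7 -2.4  0.4] t 3.92
```

View pics/w3.png

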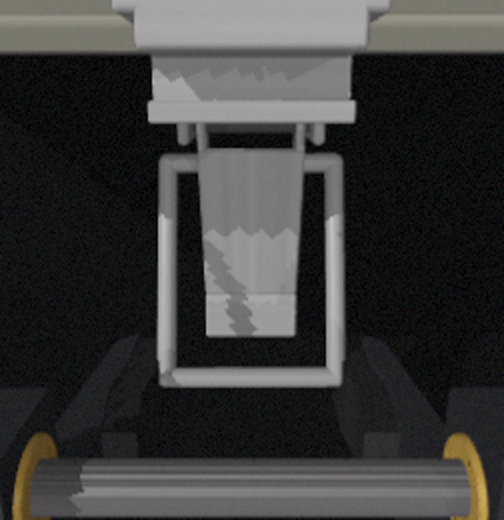

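The fingers hold the bail: the gap is 48 mm at 30 N, with the bar at row ~248 between the pads. Now I'll swing it up along an arc about the pivot.

>>> arm_command --deltas '[{"rotation":[0,0,0],"dp":[0.2,0,-0.65],"claw":4.6},{"rotation":[0,0,0],"dp":[0.45,0,-1.3],"claw":4.6},{"rotation":[0,0,0],"dp":[0.85,0,-1.95],"claw":4.6},{"rotation":[0,0,0],"dp":[1.25,0,-2.5],"claw":4.6},{"rotation":[0,0,0],"dp":[1.7,0,-3.0],"claw":4.6}]'

```text
time_s: 4.55
position: [0.4956, -0.0391, 0.1498]
tcp_rot: [0.845, 0.535, 0.0, 0.0]
force: [5.2, -3.4, -4.0]
finger_gap: 0.0479
gripper_force: 30.0
```

>>> arm_command --deltas '[{"rotation":[0,0,0],"dp":[0.5,0,-0.45],"claw":4.6},{"rotation":[0,0,0],"dp":[1.0,0,-0.85],"claw":4.6},{"rotation":[0,0,0],"dp":[1.6,0,-1.2],"claw":4.6},{"rotation":[0,0,0],"dp":[2.2,0,-1.5],"claw":4.6},{"rotation":[0,0,0],"dp":[2.2,0,-1.5],"claw":4.6}]'

```text
time_s: 5.18
position: [0.5043, -0.0187, 0.1647]
tcp_rot: [0.845, 0.535, -0.0, -0.001]
force: [-0.8, -0.3, 0.1]
finger_gap: 0.0463
gripper_force: 0.0
```

Run:
```python
from h import *
s=get_state();print(cs(s['position']),s['finger_gap'],s['gripper_force'],s['force'].round(1))
i=get_image("wrist")
V=cv2.resize(i["color"][100:330,130:382],None,fx=2.3,fy=2.3,interpolation=2)
cv2.imwrite("pics/w4.png",V)
for up in(.165,.168,.172):print(up,proj(i,w(.035,up)))
print([proj(i,w(o,.16)).round() for o in(.015,.0185)])
```

```text
[ 47.3 164.7   1.8] 0.04625343982739535 0.0 [-0.8 -0.3  0.1]
0.165 [258.66263229 229.85319595]
0.168 [258.73776579 232.40534251]
0.172 [258.84265741 235.96831734]
[array([259., 191.]), array([259., 197.])]
```

View pics/w4.png

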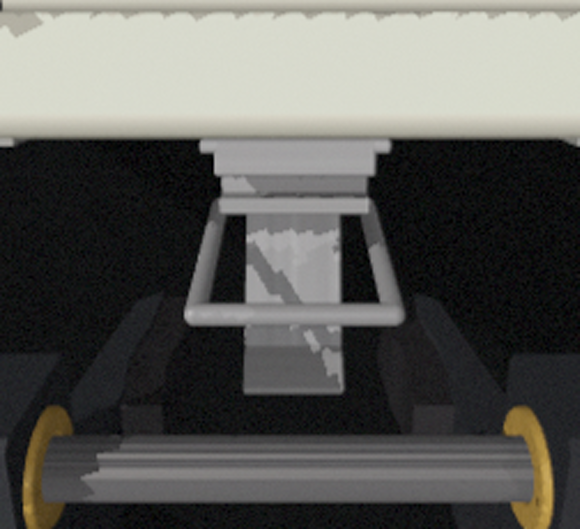

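The bail slipped from the fingers. Its bar is now at (258.5, 236.5) with width ~95.5 px, and the lever is still low behind it.

Run:
```python
from h import *
i=get_image("wrist")
for z in(.14,.145,.15,.155,.16,.165):
    X=onz(i,(258.5,236.5),z);c=cs(X);o=c[0]/1e3
    print(z,c,round(proj(i,w(o,z,-.025))[0]-proj(i,w(o,z,.025))[0],1),'r',np.hypot(c[0]-21,c[1]-105).round(1))
print('lip',[cs(onz(i,(258.5,100+r/2.3),.16)) for r in(197,213)],'block',cs(onz(i,(258.5,176/2.3+100),.168)))
print('tip',[(th,proj(i,w(.021+.064*np.sin(th)+.006*abs(np.cos(th)),.105-.064*np.cos(th)+.006*np.sin(th))).round(1)) for th in(1.4,1.6,1.8,2.)])
print(100+391/2.3)
s=get_state();print(s['position'].round(4),cs(s['position']))
```

```text
0.14 [ 5.18e+01  1.40e+02 -1.00e-01] 79.4 r 46.6
0.145 [ 49.2 145.   -0. ] 82.0 r 48.9
0.15 [ 46.6 150.    0. ] 84.8 r 51.8
0.155 [4.41e+01 1.55e+02 1.00e-01] 87.7 r 55.1
0.16 [ 41.5 160.    0.2] 90.8 r 58.7
0.165 [ 38.9 165.    0.2] 94.2 r 62.6
lip [array([ 12.2, 160. ,   0.3]), array([ 16. , 160. ,   0.3])] block [  5.2 168.    0.4]
tip [(1.4, array([257.7, 251. ])), (1.6, array([257.8, 259.7])), (1.8, array([258. , 268.6])), (2.0, array([258.2, 274.7]))]
270.0
[ 0.504  -0.0189  0.1644] [ 47.6 164.4   2. ]
```

```bash
cat >> h.py <<'E'
F0=w(-.0027,0,0)[:2]
E
python3 -c "
from h import *
togo(w(.0415,.166))"
```

```text
rot [-0.1  0.  -0.1] dp cm [ 0.88  0.2  -0.16] pos [ 0.504  -0.0189  0.1644] F [ 0.8  0.3 -0.2] t 5.28
```

>>> arm_command --deltas '[{"rotation":[0,0,0],"dp":[0,0,0],"claw":5.6},{"rotation":[0,0,0],"dp":[0.4,0.2,-0.1],"claw":6.4},{"rotation":[0,0,0],"dp":[0.9,0.2,-0.2],"claw":6.0},{"rotation":[0,0,0],"dp":[0.9,0.2,-0.2],"claw":5.2},{"rotation":[0,0,0],"dp":[0.9,0.2,-0.2],"claw":4.6}]'

```text
time_s: 5.9
position: [0.5098, -0.0117, 0.1667]
tcp_rot: [0.845, 0.535, -0.001, -0.001]
force: [-3.6, 0.9, 2.8]
finger_gap: 0.0483
gripper_force: 30.0
```

>>> arm_command --deltas '[{"rotation":[0,0,0],"dp":[0,0,0],"claw":4.5},{"rotation":[0,0,0],"dp":[0,0,0],"claw":4.5},{"rotation":[0,0,0],"dp":[0,0,0],"claw":4.5},{"rotation":[0,0,0],"dp":[0,0,0],"claw":4.5},{"rotation":[0,0,0],"dp":[0,0,0],"claw":4.5}]'

```text
time_s: 6.52
position: [0.5098, -0.0118, 0.1666]
tcp_rot: [0.845, 0.535, -0.0, -0.001]
force: [-4.1, 2.0, 3.5]
finger_gap: 0.0487
gripper_force: 30.0
```

Run:
```python
from h import *
s=get_state();print(cs(s['position']),s['finger_gap'],s['gripper_force'],s['force'].round(1))
i=get_image("wrist")
V=cv2.resize(i["color"][100:330,130:382],None,fx=2.3,fy=2.3,interpolation=2)
cv2.imwrite("pics/w5.png",V)
```

```text
[ 41.5 166.6  -0.3] 0.04866879843192052 30.007928609848022 [-4.1  2.   3.5]
```

View pics/w5.png

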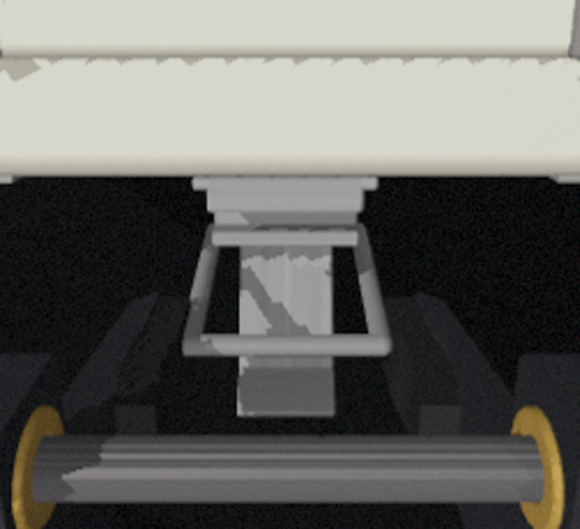

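>>> arm_command --deltas '[{"rotation":[0,0,0],"dp":[0.3,0,-0.12],"claw":4.5},{"rotation":[0,0,0],"dp":[0.7,0,-0.2],"claw":4.5},{"rotation":[0,0,0],"dp":[1.1,0,-0.25],"claw":4.5},{"rotation":[0,0,0],"dp":[1.5,0,-0.3],"claw":4.5},{"rotation":[0,0,0],"dp":[1.6,0,-0.3],"claw":4.5}]'

```text
time_s: 7.2
position: [0.5166, 0.0026, 0.169]
tcp_rot: [0.845, 0.535, -0.001, -0.0]
force: [-5.3, -1.3, -2.2]
finger_gap: 0.0483
gripper_force: 30.0
```

Run:
```python
from h import *
s=get_state();print(cs(s['position']),s['finger_gap'],s['gripper_force'],s['force'].round(1))
i=get_image("wrist")
V=cv2.resize(i["color"][100:330,130:382],None,fx=2.3,fy=2.3,interpolation=2)
cv2.imwrite("pics/w6.png",V)
print([ (o,up,proj(i,w(o,up)).round(1)) for o,up in((.022,.17),(.025,.17),(.028,.17),(.025,.165),(.0185,.16),(.015,.16))])
```

```text
[ 25.5 169.   -0.2] 0.04828220134222809 30.00025637447834 [-5.3 -1.3 -2.2]
[(0.022, 0.17, array([254.7, 245.4])), (0.025, 0.17, array([254.7, 250.3])), (0.028, 0.17, array([254.7, 255.3])), (0.025, 0.165, array([254.7, 245.7])), (0.0185, 0.16, array([254.7, 231.1])), (0.015, 0.16, array([254.7, 225.5]))]
```

View pics/w6.png

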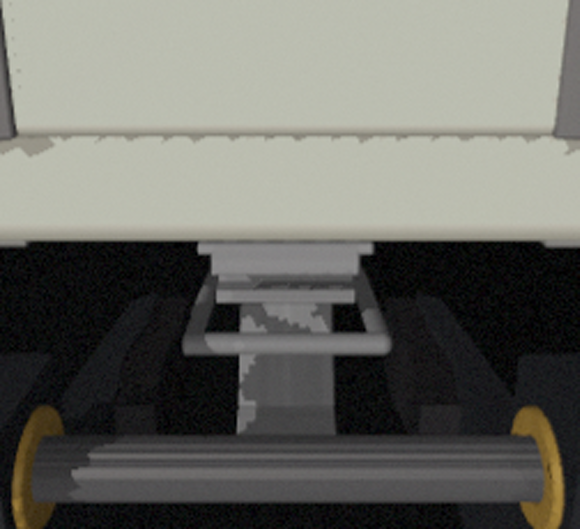

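The bar is at row ~250, held firmly, and the lip is at rows 226–232, as predicted. I'll move in over the lip.

>>> arm_command --deltas '[{"rotation":[0,0,0],"dp":[0.3,0,-0.1],"claw":4.5},{"rotation":[0,0,0],"dp":[0.6,0,-0.1],"claw":4.5},{"rotation":[0,0,0],"dp":[0.95,0,-0.1],"claw":4.5},{"rotation":[0,0,0],"dp":[1.3,0,-0.1],"claw":4.5},{"rotation":[0,0,0],"dp":[1.3,0,-0.1],"claw":4.5}]'

```text
time_s: 7.88
position: [0.5222, 0.0144, 0.1701]
tcp_rot: [0.845, 0.535, -0.001, -0.001]
force: [-4.8, -0.7, -3.1]
finger_gap: 0.0487
gripper_force: 30.0
```

Run:
```python
from h import *
s=get_state();print(cs(s['position']),s['finger_gap'],s['gripper_force'],s['force'].round(1))
i=get_image("wrist")
V=cv2.resize(i["color"][190:290,170:340],None,fx=4.5,fy=4.5,interpolation=2)
cv2.imwrite("pics/w7.png",V)
print([ (o,up,proj(i,w(o,up)).round(1),round(proj(i,w(o,up,-.025))[0]-proj(i,w(o,up,.025))[0],1)) for o,up in((.0115,.17),(.0115,.165),(.0145,.165),(.0185,.16),(.015,.16),(.008,.168))])
```

```text
[ 12.5 170.1  -0.3] 0.048654241080621614 29.99977245926857 [-4.8 -0.7 -3.1]
[(0.0115, 0.17, array([254.7, 248.7]), np.float64(92.4)), (0.0115, 0.165, array([254.7, 244.2]), np.float64(89.6)), (0.0145, 0.165, array([254.7, 248.9]), np.float64(89.1)), (0.0185, 0.16, array([254.7, 250.7]), np.float64(85.8)), (0.015, 0.16, array([254.7, 245.3]), np.float64(86.4)), (0.008, 0.168, array([254.7, 241.1]), np.float64(91.9))]
```

View pics/w7.png

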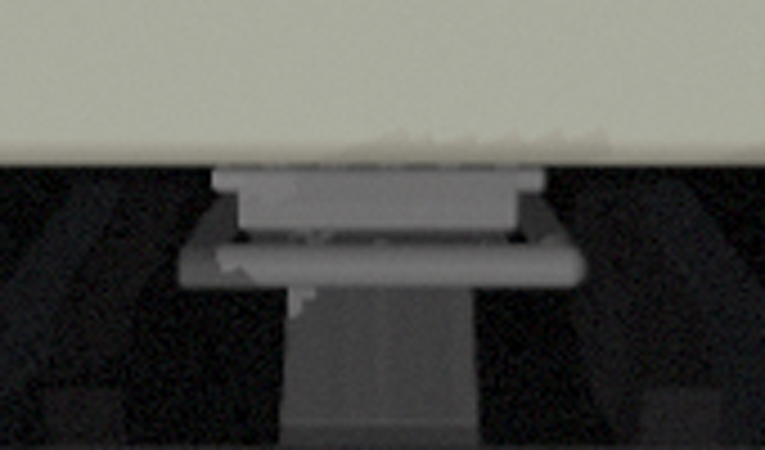

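The bar is at row 249, width 90 px, giving about (13.9 out, 166 up), with the block edge at row 241. It needs 2 mm more inward, then down.

>>> arm_command --deltas '[{"rotation":[0,0,0],"dp":[0.1,0,0],"claw":4.5},{"rotation":[0,0,0],"dp":[0.2,0,0],"claw":4.5},{"rotation":[0,0,0],"dp":[0.22,0,0.2],"claw":4.5},{"rotation":[0,0,0],"dp":[0.22,0,0.35],"claw":4.5},{"rotation":[0,0,0],"dp":[0.22,0,0.5],"claw":4.5}]'

```text
time_s: 8.55
position: [0.5234, 0.016, 0.1677]
tcp_rot: [0.845, 0.535, -0.001, 0.0]
force: [-15.1, -2.0, 19.0]
finger_gap: 0.0482
gripper_force: 30.1
```

Run:
```python
from h import *
s=get_state();print(cs(s['position']),s['finger_gap'],s['gripper_force'],s['force'].round(1))
i=get_image("wrist")
cv2.imwrite("pics/w8.png",cv2.resize(i["color"][190:290,170:340],None,fx=4.5,fy=4.5,interpolation=2))
```

```text
[ 10.5 167.7  -0.7] 0.048188468743668555 30.067533440887928 [-15.1  -2.   19. ]
```

Run:
```python
from h import *
s=get_state();print(cs(s['position']),s['force'].round(1),s['torque'].round(2))
for n in("w7src","now"):
    if n=="now":
        g=cv2.cvtColor(get_image("wrist")["color"],6)
        pr=g[220:262,246:264].mean(1); print([int(x) for x in pr])
        for r in(246,249,252): print(r,[int(x) for x in g[r,205:305]])
p=cv2.imread("pics/w7.png",0); print([int(x) for x in p[135:324:4,340:420].mean(1)])
i=get_image("wrist")
print([(o,u,proj(i,w(o,u)).round(1)[1]) for o,u in((.008,.168),(.0115,.163),(.014,.163),(.017,.1625))])
```

```text
[ 10.6 167.6  -0.8] [-13.7  -2.9  15.8] [-0.41  2.4  -0.04]
[164, 163, 162, 161, 160, 156, 150, 142, 134, 127, 120, 94, 86, 99, 105, 105, 104, 104, 105, 105, 107, 108, 107, 107, 106, 83, 75, 89, 97, 102, 108, 109, 105, 99, 88, 71, 62, 62, 62, 61, 62, 62]
246 [11, 11, 8, 9, 12, 36, 49, 48, 46, 51, 47, 48, 50, 52, 46, 50, 62, 69, 72, 75, 77, 73, 74, 77, 74, 77, 75, 78, 74, 75, 73, 74, 73, 77, 75, 73, 75, 74, 75, 78, 77, 75, 76, 72, 78, 76, 77, 74, 75, 75, 74, 76, 71, 76, 76, 76, 75, 74, 74, 73, 71, 75, 75, 73, 76, 73, 74, 73, 74, 75, 75, 75, 74, 75, 74, 74, 74, 69, 71, 69, 67, 70, 73, 71, 74, 74, 75, 76, 77, 71, 72, 61, 45, 29, 18, 12, 15, 19, 16, 11]
249 [11, 15, 7, 5, 46, 67, 66, 66, 65, 66, 65, 64, 64, 64, 64, 63, 99, 103, 102, 105, 103, 104, 103, 103, 106, 108, 109, 110, 109, 104, 104, 106, 101, 104, 102, 102, 104, 105, 104, 104, 102, 102, 101, 104, 102, 102, 104, 102, 104, 103, 102, 104, 105, 104, 103, 103, 101, 101, 103, 102, 101, 103, 105, 104, 101, 103, 102, 104, 102, 101, 105, 103, 101, 102, 103, 103, 103, 103, 102, 104, 103, 101, 101, 104, 104, 102, 103, 102, 101, 102, 104, 9
[... 172 characters left out ...]
, 106, 107, 103, 107, 105, 104, 105, 106, 106, 105, 108, 107, 106, 103, 105, 107, 105, 106, 107, 104, 107, 107, 105, 105, 105, 103, 105, 103, 105, 105, 106, 106, 106, 106, 106, 106, 104, 104, 108, 105, 105, 106, 106, 105, 106, 106, 104, 105, 106, 104, 108, 103, 105, 104, 102, 104, 105, 105, 104, 105, 97, 87, 67, 31, 16, 15, 16, 20, 23]
[164, 160, 153, 145, 138, 131, 126, 104, 84, 90, 103, 108, 108, 107, 108, 107, 108, 109, 110, 111, 110, 110, 109, 93, 68, 52, 48, 58, 75, 89, 97, 103, 108, 112, 111, 107, 104, 91, 71, 61, 61, 62, 61, 62, 62, 62, 62, 62]
[(0.008, 0.168, np.float64(246.2)), (0.0115, 0.163, np.float64(247.4)), (0.014, 0.163, np.float64(251.3)), (0.017, 0.1625, np.float64(255.5))]
```

The bar is 14.5 mm out and resting on the lip. I'll lift it, release, and regrip further out so the fingers stay clear of the wall.

>>> arm_command --deltas '[{"rotation":[0,0,0],"dp":[-0.05,-0.03,-0.3],"claw":4.5},{"rotation":[0,0,0],"dp":[-0.05,-0.03,-0.6],"claw":4.5},{"rotation":[0,0,0],"dp":[-0.05,-0.03,-0.6],"claw":4.5},{"rotation":[0,0,0],"dp":[-0.05,-0.03,-0.6],"claw":5.0},{"rotation":[0,0,0],"dp":[-0.05,-0.05,-0.6],"claw":5.6}]'

```text
time_s: 9.32
position: [0.5246, 0.0161, 0.1729]
tcp_rot: [0.845, 0.535, 0.002, 0.001]
force: [0.6, -0.6, 0.4]
finger_gap: 0.0561
gripper_force: 0.0
```

>>> arm_command --deltas '[{"rotation":[0,0,0],"dp":[-0.4,-0.05,0.1],"claw":5.8},{"rotation":[0,0,0],"dp":[-0.75,-0.05,0.2],"claw":5.8},{"rotation":[0,0,0],"dp":[-0.75,-0.05,0.2],"claw":5.8},{"rotation":[0,0,0],"dp":[-0.75,-0.05,0.2],"claw":5.8},{"rotation":[0,0,0],"dp":[-0.75,-0.05,0.2],"claw":5.8}]'

```text
time_s: 9.95
position: [0.5195, 0.0094, 0.1697]
tcp_rot: [0.845, 0.535, 0.0, 0.0]
force: [-0.5, 0.1, -0.6]
finger_gap: 0.058
gripper_force: 0.0
```

```bash
cat > bar.py <<'E'
from h import *
from scipy.optimize import fsolve
# measure: block front edge row, bar rows, bar width -> bar (out,up)
def bar(show=True):
    s=get_state();i=get_image("wrist");g=cv2.GaussianBlur(cv2.cvtColor(i["color"],6),(3,3),0).astype(float)
    pr=g[:, 246:264].mean(1)
    pb=proj(i,w(.008,.168))[1]
    print("tcp",cs(s["position"]),"F",s["force"].round(1),"gap",round(s["finger_gap"],4),"grip",round(s["gripper_force"],1),"t",round(s["time_s"],2))
    print("block pred row",pb.round(1)); r0=int(pb)-8
    print(r0,[int(x) for x in pr[r0:r0+45]])
    return i,g
E
python3 - <<'E'
from bar import *
i,g=bar()
for r in range(240,272,4):
    x=np.where(g[r,190:320]>35)[0]+190; print(r,x.min() if len(x) else 0,x.max() if len(x) else 0)
E
```

```text
tcp [ 18.2 169.7   0. ] F [-0.5  0.1 -0.6] gap 0.058 grip 0.0 t 9.95
block pred row 231.9
223 [118, 117, 117, 117, 117, 117, 116, 111, 96, 76, 67, 75, 92, 103, 110, 116, 119, 116, 110, 98, 82, 70, 66, 66, 65, 66, 67, 69, 72, 74, 74, 74, 72, 69, 67, 66, 66, 66, 66, 66, 66, 66, 66, 66, 66]
240 207 301
244 233 275
248 234 275
252 234 275
256 233 275
260 233 276
264 233 276
268 233 276
```

>>> arm_command --deltas '[{"rotation":[0,0,0],"dp":[0.15,0,0],"claw":5.4},{"rotation":[0,0,0],"dp":[0.15,0,0],"claw":5.0},{"rotation":[0,0,0],"dp":[0.15,0,0],"claw":4.7},{"rotation":[0,0,0],"dp":[0.15,0,0],"claw":4.5},{"rotation":[0,0,0],"dp":[0.15,0,0],"claw":4.5}]'

```text
time_s: 10.62
position: [0.52, 0.0108, 0.1697]
tcp_rot: [0.845, 0.535, -0.0, -0.0]
force: [-0.7, 0.4, 0.2]
finger_gap: 0.0486
gripper_force: 30.0
```

Run:
```python
from bar import *
i,g=bar()
for r in (236,238,240): 
    x=g[r,190:320]; k=np.where(x>45)[0]+190; print(r,k.min(),k.max())
print([(o,u,proj(i,w(o,u)).round(1)[1],round(proj(i,w(o,u,-.025))[0]-proj(i,w(o,u,.025))[0],1)) for o,u in((.0115,.17),(.0115,.165),(.0145,.167))])
```

```text
tcp [ 16.6 169.7   0.2] F [-0.7  0.4  0.2] gap 0.0486 grip 30.0 t 10.62
block pred row 234.5
226 [113, 113, 114, 116, 116, 115, 112, 103, 86, 66, 60, 75, 93, 104, 111, 115, 117, 113, 106, 95, 79, 68, 65, 65, 65, 65, 65, 65, 65, 65, 65, 65, 65, 65, 65, 65, 65, 65, 65, 65, 65, 65, 66, 65, 65]
236 211 297
238 209 299
240 209 300
[(0.0115, 0.17, np.float64(242.1), np.float64(93.4)), (0.0115, 0.165, np.float64(237.7), np.float64(90.5)), (0.0145, 0.167, np.float64(244.4), np.float64(91.1))]
```

>>> arm_command --deltas '[{"rotation":[0,0,0],"dp":[0.08,0,0],"claw":4.5},{"rotation":[0,0,0],"dp":[0.15,0,0.05],"claw":4.5},{"rotation":[0,0,0],"dp":[0.15,0,0.25],"claw":4.5},{"rotation":[0,0,0],"dp":[0.15,0,0.45],"claw":4.5},{"rotation":[0,0,0],"dp":[0.15,0,0.6],"claw":4.5}]'

```text
time_s: 11.3
position: [0.5203, 0.011, 0.165]
tcp_rot: [0.845, 0.535, -0.001, 0.001]
force: [-8.9, -4.1, 10.5]
finger_gap: 0.0483
gripper_force: 30.0
```

Run:
```python
from bar import *
i,g=bar()
for r in (240,242,244,246): 
    x=g[r,190:320]; k=np.where(x>45)[0]+190; print(r,k.min(),k.max())
print([(o,u,proj(i,w(o,u)).round(1)[1],round(proj(i,w(o,u,-.025))[0]-proj(i,w(o,u,.025))[0],1)) for o,u in((.0115,.161),(.0115,.158),(.0145,.161),(.0185,.16))])
```

```text
tcp [ 16.3 165.   -0. ] F [-8.9 -4.1 10.5] gap 0.0483 grip 30.0 t 11.3
block pred row 239.2
231 [110, 111, 112, 113, 112, 112, 108, 101, 101, 107, 113, 113, 108, 100, 90, 84, 87, 91, 87, 80, 78, 78, 76, 75, 74, 74, 74, 74, 73, 74, 74, 74, 74, 74, 74, 74, 74, 74, 75, 75, 75, 75, 75, 74, 75]
240 208 300
242 209 300
244 209 299
246 223 285
[(0.0115, 0.161, np.float64(238.9), np.float64(90.9)), (0.0115, 0.158, np.float64(236.3), np.float64(89.2)), (0.0145, 0.161, np.float64(243.7), np.float64(90.3)), (0.0185, 0.16, np.float64(249.2), np.float64(89.1))]
```

>>> arm_command --deltas '[{"rotation":[0,0,0],"dp":[0,0,-0.35],"claw":4.5},{"rotation":[0,0,0],"dp":[0.15,0,-0.35],"claw":4.5},{"rotation":[0,0,0],"dp":[0.2,0,-0.35],"claw":4.5},{"rotation":[0,0,0],"dp":[0.2,0,-0.1],"claw":4.5},{"rotation":[0,0,0],"dp":[0.2,0,0.1],"claw":4.5}]'

```text
time_s: 11.98
position: [0.5205, 0.0111, 0.1642]
tcp_rot: [0.845, 0.535, -0.003, 0.001]
force: [-14.8, -13.3, 18.0]
finger_gap: 0.0482
gripper_force: 30.0
```

Run:
```python
from bar import *
i,g=bar()
for r in (242,244,246): 
    x=g[r,190:320]; k=np.where(x>45)[0]+190; print(r,k.min(),k.max())
print([(o,u,proj(i,w(o,u)).round(1)[1],round(proj(i,w(o,u,-.025))[0]-proj(i,w(o,u,.025))[0],1)) for o,u in((.0115,.161),(.0115,.158),(.0145,.161),(.0185,.16))])
```

```text
tcp [ 16.2 164.2  -0.2] F [-14.8 -13.3  18. ] gap 0.0482 grip 30.0 t 11.97
block pred row 240.2
232 [110, 111, 112, 112, 112, 110, 105, 101, 104, 111, 113, 109, 103, 94, 85, 85, 91, 93, 89, 85, 84, 84, 82, 81, 81, 80, 79, 78, 78, 78, 77, 77, 78, 78, 77, 77, 77, 77, 78, 78, 79, 79, 80, 81, 82]
242 208 300
244 209 299
246 212 297
[(0.0115, 0.161, np.float64(239.8), np.float64(91.3)), (0.0115, 0.158, np.float64(237.2), np.float64(89.6)), (0.0145, 0.161, np.float64(244.7), np.float64(90.7)), (0.0185, 0.16, np.float64(250.1), np.float64(89.5))]
```

```bash
cat >> bar.py <<'E'
def lever(i,g,rows=(256,262,268,274,280)):
    for r in rows:
        d=np.gradient(g[r,215:295]);l=215+np.argmax(d[:35]);q=215+45+np.argmin(d[45:])
        f=lambda u:(lambda o:proj(i,w(o,u,-.014))[0]-proj(i,w(o,u,.014))[0])(cs(onz(i,((l+q)/2,r),u))[0]/1e3)
        us=np.arange(.06,.17,.001);u=us[np.argmin([abs(f(x)-(q-l)) for x in us])]
        c=cs(onz(i,((l+q)/2,r),u));print(r,l,q,"out,up",c,"lever ang~",round(np.arctan2(c[0]-21,105-c[1]),2))
E
python3 - <<'E'
from bar import *
i,g=bar();lever(i,g)
a=get_image("scene");cv2.imwrite("pics/s9.png",a["color"])
print([(th,proj(a,w(.021+.064*np.sin(th),.105-.064*np.cos(th))).round(0)) for th in(1.4,1.8,2.2,2.6)])
E
```

```text
tcp [ 16.2 164.   -0.2] F [-12.1 -12.3  15.6] gap 0.0484 grip 30.0 t 12.03
block pred row 240.4
232 [110, 111, 111, 112, 111, 111, 106, 100, 102, 110, 113, 109, 102, 93, 86, 86, 93, 98, 95, 89, 87, 87, 85, 84, 83, 83, 81, 80, 80, 80, 79, 78, 78, 78, 78, 78, 78, 78, 79, 79, 80, 80, 82, 84, 85]
256 234 274 out,up [ 42.8 126.    0.6] lever ang~ 2.34
262 234 274 out,up [ 47.  127.    0.6] lever ang~ 2.27
268 234 274 out,up [ 50.5 129.    0.6] lever ang~ 2.25
274 234 274 out,up [ 54.7 130.    0.6] lever ang~ 2.21
280 234 274 out,up [ 58.9 131.    0.6] lever ang~ 2.17
[(1.4, array([228., 185.])), (1.8, array([228., 181.])), (2.2, array([230., 178.])), (2.6, array([234., 179.]))]
```

>>> arm_command --deltas '[{"rotation":[0,0,0],"dp":[0,0,-0.2],"claw":4.5},{"rotation":[0,0,0],"dp":[0,0,-0.4],"claw":4.5},{"rotation":[0,0,0],"dp":[0,0,-0.6],"claw":4.5},{"rotation":[0,0,0],"dp":[0,0,-0.7],"claw":4.5},{"rotation":[0,0,0],"dp":[0,0,-0.7],"claw":4.5}]'

```text
time_s: 12.75
position: [0.5205, 0.0119, 0.1686]
tcp_rot: [0.845, 0.535, -0.002, 0.001]
force: [-2.3, -9.7, -4.9]
finger_gap: 0.0482
gripper_force: 30.0
```

Run:
```python
from bar import *
i,g=bar()
for r in (244,247,250): 
    x=g[r,190:320]; k=np.where(x>45)[0]+190; print(r,k.min(),k.max())
for n,c in(("L",(216,222)),("R",(287,293))): print(n,[int(x) for x in g[232:262,c[0]:c[1]].mean(1)])
```

```text
tcp [1.540e+01 1.686e+02 1.000e-01] F [-2.3 -9.7 -4.9] gap 0.0482 grip 30.0 t 12.75
block pred row 237.6
229 [110, 109, 110, 110, 111, 112, 112, 112, 110, 105, 101, 104, 110, 112, 109, 102, 93, 86, 87, 94, 98, 87, 72, 65, 65, 64, 64, 64, 65, 65, 65, 64, 64, 65, 64, 65, 65, 65, 65, 64, 64, 64, 64, 64, 64]
244 209 300
247 224 285
250 226 284
L [41, 43, 44, 45, 54, 73, 91, 100, 107, 111, 112, 109, 103, 86, 53, 21, 10, 10, 9, 8, 9, 11, 10, 8, 7, 9, 10, 9, 7, 7]
R [46, 46, 46, 47, 51, 64, 84, 99, 107, 112, 112, 108, 102, 87, 54, 18, 5, 6, 7, 9, 8, 7, 9, 9, 7, 7, 6, 5, 5, 6]
```

>>> arm_command --deltas '[{"rotation":[0,0,0],"dp":[-0.3,0,0],"claw":4.5},{"rotation":[0,0,0],"dp":[-0.3,0,0],"claw":4.5},{"rotation":[0,0,0],"dp":[-0.3,0,0.2],"claw":4.5},{"rotation":[0,0,0],"dp":[-0.3,0,0.4],"claw":4.5},{"rotation":[0,0,0],"dp":[-0.3,0,0.6],"claw":4.5}]'

```text
time_s: 13.42
position: [0.5203, 0.011, 0.1653]
tcp_rot: [0.845, 0.535, -0.0, 0.0]
force: [-6.8, -2.7, 9.5]
finger_gap: 0.0485
gripper_force: 30.0
```

Run:
```python
from bar import *
i,g=bar();lever(i,g,(262,274))
for n,c in(("L",(216,222)),("R",(287,293))): print(n,[int(x) for x in g[228:262,c[0]:c[1]].mean(1)])
```

```text
tcp [ 16.4 165.3  -0. ] F [-6.8 -2.7  9.5] gap 0.0485 grip 30.0 t 13.43
block pred row 238.9
230 [110, 110, 111, 112, 113, 113, 111, 106, 100, 102, 108, 114, 113, 108, 100, 89, 82, 84, 87, 83, 77, 75, 74, 73, 73, 73, 73, 72, 72, 73, 73, 73, 73, 73, 73, 73, 73, 73, 73, 73, 73, 73, 73, 73, 73]
262 234 274 out,up [ 47.  128.    0.7] lever ang~ 2.3
274 234 275 out,up [ 52.  135.    0.3] lever ang~ 2.34
L [103, 73, 42, 31, 37, 43, 45, 48, 61, 80, 94, 102, 109, 114, 113, 109, 98, 75, 42, 17, 9, 8, 7, 7, 7, 6, 7, 9, 10, 10, 11, 10, 8, 8]
R [95, 69, 41, 32, 37, 43, 44, 47, 56, 73, 90, 102, 109, 113, 112, 108, 97, 74, 41, 15, 6, 4, 4, 4, 5, 8, 8, 7, 6, 7, 8, 7, 6, 6]
```

>>> arm_command --deltas '[{"rotation":[0,0,0],"dp":[0,0,0.1],"claw":4.5},{"rotation":[0,0,0],"dp":[0,0,0.2],"claw":4.5},{"rotation":[0,0,0],"dp":[0,0,0.3],"claw":4.5},{"rotation":[0,0,0],"dp":[0,0,0.3],"claw":4.5},{"rotation":[0,0,0],"dp":[0,0,0.3],"claw":4.5}]'

```text
time_s: 14.1
position: [0.5202, 0.0108, 0.1618]
tcp_rot: [0.845, 0.535, -0.001, 0.0]
force: [-6.6, -3.7, 6.9]
finger_gap: 0.0487
gripper_force: 30.0
```

Run:
```python
from bar import *
i,g=bar();lever(i,g,(262,274))
for n,c in(("L",(216,222)),("R",(287,293))): print(n,[int(x) for x in g[228:262,c[0]:c[1]].mean(1)])
```

```text
tcp [ 16.6 161.8   0. ] F [-6.6 -3.7  6.9] gap 0.0487 grip 30.0 t 14.1
block pred row 241.6
233 [108, 109, 110, 111, 111, 110, 107, 100, 94, 95, 98, 91, 81, 82, 95, 102, 104, 103, 100, 96, 93, 92, 91, 90, 90, 89, 87, 87, 88, 87, 85, 85, 85, 84, 83, 83, 84, 85, 87, 88, 91, 95, 99, 101, 103]
262 235 274 out,up [ 49.6 121.    0.4] lever ang~ 2.08
274 235 274 out,up [ 58.2 123.    0.4] lever ang~ 2.02
L [110, 118, 116, 100, 72, 51, 47, 55, 71, 88, 99, 105, 110, 112, 110, 104, 90, 59, 25, 8, 5, 6, 6, 5, 7, 8, 9, 8, 8, 8, 9, 8, 9, 9]
R [105, 109, 106, 92, 67, 49, 47, 49, 54, 62, 68, 71, 76, 84, 93, 98, 89, 58, 22, 7, 9, 9, 6, 6, 6, 6, 6, 5, 5, 6, 6, 6, 6, 7]
```

>>> arm_command --deltas '[{"rotation":[0,0,0],"dp":[0,0,0.1],"claw":4.5},{"rotation":[0,0,0],"dp":[0,0,0.2],"claw":4.5},{"rotation":[0,0,0],"dp":[0,0,0.3],"claw":4.5},{"rotation":[0,0,0],"dp":[0,0,0.35],"claw":4.5},{"rotation":[0,0,0],"dp":[0,0,0.35],"claw":4.5}]'

```text
time_s: 14.78
position: [0.5202, 0.0108, 0.1581]
tcp_rot: [0.845, 0.535, -0.0, 0.0]
force: [-4.8, -3.9, 4.9]
finger_gap: 0.0488
gripper_force: 30.0
```

Run:
```python
from bar import *
i,g=bar();lever(i,g,(262,274))
for n,c in(("L",(216,222)),("R",(287,293))): print(n,[int(x) for x in g[228:262,c[0]:c[1]].mean(1)])
```

```text
tcp [ 16.5 158.1  -0. ] F [-4.8 -3.9  4.9] gap 0.0488 grip 30.0 t 14.78
block pred row 245.3
237 [107, 108, 109, 109, 108, 108, 104, 91, 72, 57, 53, 58, 71, 90, 101, 103, 103, 101, 97, 94, 93, 92, 93, 93, 93, 92, 92, 93, 92, 92, 93, 94, 96, 98, 100, 102, 103, 104, 105, 107, 108, 108, 109, 109, 109]
262 235 273 out,up [ 52.8 112.    0.7] lever ang~ 1.79
274 235 273 out,up [ 61.  115.    0.8] lever ang~ 1.82
L [125, 107, 97, 104, 114, 117, 111, 94, 82, 87, 97, 102, 106, 109, 109, 104, 95, 73, 40, 13, 7, 8, 9, 7, 6, 8, 10, 9, 8, 8, 9, 11, 10, 9]
R [117, 101, 93, 100, 107, 108, 101, 84, 67, 62, 65, 68, 72, 76, 77, 77, 73, 59, 35, 14, 7, 7, 7, 7, 9, 10, 8, 7, 6, 5, 4, 4, 5, 6]
```

>>> arm_command --deltas '[{"rotation":[0,0,0],"dp":[0,0,0.08],"claw":4.5},{"rotation":[0,0,0],"dp":[0,0,0.15],"claw":4.5},{"rotation":[0,0,0],"dp":[0,0,0.22],"claw":4.5},{"rotation":[0,0,0],"dp":[0,0,0.3],"claw":4.5},{"rotation":[0,0,0],"dp":[0,0,0.3],"claw":4.5}]'

```text
time_s: 15.45
position: [0.5202, 0.0107, 0.1555]
tcp_rot: [0.845, 0.535, -0.001, 0.0]
force: [-6.7, -3.9, 7.8]
finger_gap: 0.0485
gripper_force: 30.0
```

Run:
```python
from bar import *
i,g=bar();lever(i,g,(262,274))
```

```text
tcp [ 1.660e+01  1.555e+02 -1.000e-01] F [-6.7 -3.9  7.8] gap 0.0485 grip 30.0 t 15.45
block pred row 247.8
239 [107, 107, 108, 108, 108, 107, 103, 90, 68, 52, 49, 54, 68, 88, 100, 102, 101, 100, 95, 94, 97, 99, 99, 99, 99, 100, 100, 100, 100, 100, 101, 101, 101, 102, 102, 101, 101, 101, 101, 102, 102, 102, 100, 99, 105]
262 236 273 out,up [ 55.6 105.    0.4] lever ang~ 1.57
274 236 272 out,up [ 68.2 102.    0.8] lever ang~ 1.51
```

>>> arm_command --deltas '[{"rotation":[0,0,0],"dp":[0,0,0.06],"claw":4.5},{"rotation":[0,0,0],"dp":[0,0,0.12],"claw":4.5},{"rotation":[0,0,0],"dp":[0,0,0.18],"claw":4.5},{"rotation":[0,0,0],"dp":[0,0,0.18],"claw":4.5},{"rotation":[0,0,0],"dp":[0,0,0.18],"claw":4.5}]'

```text
time_s: 16.12
position: [0.5202, 0.0107, 0.1545]
tcp_rot: [0.845, 0.535, -0.001, 0.001]
force: [-10.1, -4.5, 14.4]
finger_gap: 0.0484
gripper_force: 30.0
```

Run:
```python
from bar import *
i,g=bar();lever(i,g,(262,274))
```

```text
tcp [ 1.670e+01  1.545e+02 -1.000e-01] F [-10.1  -4.5  14.4] gap 0.0484 grip 30.0 t 16.12
block pred row 248.7
240 [106, 107, 108, 107, 107, 105, 96, 75, 55, 50, 54, 66, 86, 99, 102, 101, 100, 99, 98, 99, 99, 99, 99, 99, 99, 99, 99, 99, 99, 99, 99, 99, 98, 98, 98, 98, 98, 98, 97, 97, 101, 106, 107, 107, 108]
262 236 272 out,up [59.5 98.   0.7] lever ang~ 1.39
274 236 272 out,up [ 68.3 101.    0.7] lever ang~ 1.49
```

Seated: force rises to 14 N and the lever is near 1.4. I'll unload, release and lift away.

>>> arm_command --deltas '[{"rotation":[0,0,0],"dp":[0,0,-0.18],"claw":4.7},{"rotation":[0,0,0],"dp":[0,0,-0.18],"claw":5.2},{"rotation":[0,0,0],"dp":[0,0,-0.18],"claw":5.8},{"rotation":[0,0,0],"dp":[0,0,-0.18],"claw":6.4},{"rotation":[0,0,0],"dp":[-0.2,0,-1],"claw":6.4}]'

```text
time_s: 16.8
position: [0.519, 0.0096, 0.1621]
tcp_rot: [0.845, 0.535, -0.0, -0.001]
force: [0.2, -0.3, -0.7]
finger_gap: 0.0641
gripper_force: 0.0
```

>>> arm_command --deltas '[{"rotation":[0,0,0],"dp":[-0.6,0,-2],"claw":6.4},{"rotation":[0,0,0],"dp":[-1.5,0,-3.5],"claw":6.4},{"rotation":[0,0,0],"dp":[-3,0,-4.5],"claw":5},{"rotation":[0,0,0],"dp":[-5,0,-5],"claw":3},{"rotation":[0,0,0],"dp":[-6.5,0,-5],"claw":0.5}]'

```text
time_s: 17.42
position: [0.4912, -0.0507, 0.2129]
tcp_rot: [0.845, 0.534, 0.0, 0.0]
force: [0.3, -0.2, 0.5]
finger_gap: 0.0359
gripper_force: 0.0
```

Run:
```python
from bar import *
s=get_state();print(cs(s['position']),s['joints'].round(2))
i=get_image("wrist");g=cv2.GaussianBlur(cv2.cvtColor(i["color"],6),(3,3),0).astype(float)
pr=lambda o,u:proj(i,w(o,u)).round(1)
print("lip",pr(.015,.16),pr(.0185,.16),"block",pr(.008,.168),"tips",[(t,pr(.021+.064*np.sin(t)+.006*np.cos(t),.105-.064*np.cos(t)+.006*np.sin(t))[1]) for t in(1.2,1.4,1.6)])
c=int(pr(.0185,.16)[0]);b=int(pr(.008,.168)[1]);print(b-6,[int(x) for x in g[b-6:b+110,c-8:c+8].mean(1)])
togo(w(.085,.125),45)
```

```text
[8.460e+01 2.129e+02 1.000e-01] [-0.34  0.03  1.85 -0.    1.26  0.1 ]
lip [254.7 113.1] [254.7 118.7] block [254.7 101.8] tips [(1.2, np.float64(182.5)), (1.4, np.float64(188.7)), (1.6, np.float64(192.8))]
95 [166, 166, 165, 164, 159, 143, 114, 95, 95, 106, 117, 122, 120, 113, 107, 112, 120, 126, 138, 151, 157, 157, 153, 135, 98, 64, 47, 33, 19, 13, 13, 30, 72, 108, 121, 123, 123, 123, 123, 123, 123, 123, 123, 123, 123, 123, 123, 123, 123, 123, 123, 123, 123, 126, 132, 141, 150, 154, 155, 155, 155, 155, 155, 155, 155, 155, 155, 155, 155, 155, 155, 155, 154, 154, 154, 154, 154, 154, 154, 154, 154, 154, 154, 150, 148, 157, 166, 167, 167, 169, 169, 169, 169, 170, 171, 171, 171, 171, 160, 119, 60, 24, 17, 17, 16, 16, 16, 17, 17, 17, 17, 17, 17, 17, 17, 17]
rot [ 0.1 45.1 -0.2] dp cm [0.08 0.02 8.75] pos [ 0.4906 -0.0517  0.2125] F [-0.2 -0.6 -0.7] t 17.48
```

>>> arm_command --deltas '[{"rotation":[0,9,0],"dp":[-0.3,0,0.5],"claw":0.2},{"rotation":[0,18,0],"dp":[-0.6,0,1.2],"claw":0.2},{"rotation":[0,27,0],"dp":[-0.8,0,2],"claw":0.2},{"rotation":[0,36,0],"dp":[-1,0,3],"claw":0.2},{"rotation":[0,45,0],"dp":[-1,0,4],"claw":0.2}]'

```text
time_s: 18.1
position: [0.4875, -0.0592, 0.1726]
tcp_rot: [0.78, 0.493, 0.326, -0.205]
force: [-0.4, 0.2, 0.0]
finger_gap: 0.0019
gripper_force: 0.0
```

>>> arm_command --deltas '[{"rotation":[0,0,0],"dp":[0,0,0],"claw":0},{"rotation":[0,0,0],"dp":[0,0,0],"claw":0},{"rotation":[0,0,0],"dp":[0,0,0],"claw":0},{"rotation":[0,0,0],"dp":[0,0,0],"claw":0},{"rotation":[0,0,0],"dp":[0,0,0],"claw":0}]'

```text
time_s: 18.73
position: [0.4876, -0.058, 0.1729]
tcp_rot: [0.78, 0.495, 0.323, -0.204]
force: [-0.2, -1.1, 0.6]
finger_gap: 0.0006
gripper_force: 0.0
```

Run:
```python
from bar import *
s=get_state();print(cs(s['position']),s['joints'].round(2),s['finger_gap'],s['force'].round(1))
togo(w(.085,.125),45)
```

```text
[ 92.8 172.9   0.2] [-0.82  0.17  1.99  0.73  1.39 -0.67] 0.0005716570857650812 [-0.2 -1.1  0.6]
rot [ 0.1  0.  -0. ] dp cm [-2.83  0.01  3.94] pos [ 0.4876 -0.058   0.1729] F [-0.2 -1.1  0.6] t 18.73
```

>>> arm_command --deltas '[{"rotation":[0,0,0],"dp":[-0.7,0,2.3],"claw":0},{"rotation":[0,0,0],"dp":[-1.4,0,4.6],"claw":0},{"rotation":[0,0,0],"dp":[-1.8,0,5.1],"claw":0},{"rotation":[0,0,0],"dp":[-2.2,0,5.55],"claw":0},{"rotation":[0,0,0],"dp":[-2.2,0,5.55],"claw":0}]'

```text
time_s: 19.35
position: [0.4976, -0.0374, 0.1179]
tcp_rot: [0.781, 0.494, 0.324, -0.205]
force: [-0.1, -0.1, 0.4]
finger_gap: 0.0004
gripper_force: 0.1
```

```bash
cat > go.py <<'E'
from bar import *
s=get_state();print(cs(s['position']),'F',s['force'].round(1),'in/out F',round(float(-s['force'][:2]@frame()),1),'t',round(s['time_s'],2))
for o,u in((67.5,108),(62,95),(65,84),(66,72),(54,64),(41,60)): togo(w(o/1e3,u/1e3),45) if 0 else print((o,u),(Ro.from_quat(s["tcp_rot"]).inv().apply(w(o/1e3,u/1e3)-s["position"])*100).round(2))
E
python3 go.py
```

```text
[ 6.980e+01  1.179e+02 -1.000e-01] F [-0.1 -0.1  0.4] in/out F 0.1 t 19.35
(67.5, 108) [-0.54 -0.01  0.86]
(62, 95) [-1.07 -0.01  2.17]
(65, 84) [-2.06 -0.01  2.73]
(66, 72) [-2.98 -0.01  3.51]
(54, 64) [-2.7  -0.02  4.92]
(41, 60) [-2.06 -0.02  6.13]
```

No contact yet, so I'll continue down along the arc.

>>> arm_command --deltas '[{"rotation":[0,0,0],"dp":[-0.18,0,0.28],"claw":0},{"rotation":[0,0,0],"dp":[-0.36,0,0.57],"claw":0},{"rotation":[0,0,0],"dp":[-0.54,0,0.86],"claw":0},{"rotation":[0,0,0],"dp":[-0.62,0,1.1],"claw":0},{"rotation":[0,0,0],"dp":[-0.7,0,1.3],"claw":0}]'

```text
time_s: 19.98
position: [0.4994, -0.034, 0.1032]
tcp_rot: [0.781, 0.494, 0.323, -0.204]
force: [-3.4, -6.3, 3.6]
finger_gap: 0.0004
gripper_force: 3.0
```

```bash
python3 go.py
```

```text
[ 66.  103.2  -0.3] F [-3.4 -6.3  3.6] in/out F 7.1 t 19.98
(67.5, 108) [ 0.23 -0.03 -0.45]
(62, 95) [-0.3  -0.03  0.86]
(65, 84) [-1.29 -0.03  1.43]
(66, 72) [-2.21 -0.03  2.21]
(54, 64) [-1.92 -0.04  3.62]
(41, 60) [-1.28 -0.04  4.82]
```

>>> arm_command --deltas '[{"rotation":[0,0,0],"dp":[-0.3,0,0.3],"claw":0},{"rotation":[0,0,0],"dp":[-0.55,0,0.6],"claw":0},{"rotation":[0,0,0],"dp":[-0.8,0,0.9],"claw":0},{"rotation":[0,0,0],"dp":[-1.05,0,1.15],"claw":0},{"rotation":[0,0,0],"dp":[-1.3,0,1.45],"claw":0}]'

```text
time_s: 20.6
position: [0.5005, -0.0319, 0.0847]
tcp_rot: [0.78, 0.494, 0.324, -0.205]
force: [-0.7, -0.7, 7.3]
finger_gap: 0.0001
gripper_force: 3.3
```

```bash
python3 go.py
python3 - <<'E'
from bar import *
i=get_image("wrist");g=cv2.GaussianBlur(cv2.cvtColor(i["color"],6),(3,3),0).astype(float)
pr=lambda o,u:proj(i,w(o,u)).round(1)
print("lip 6mm raised/clamped",pr(.0185,.16),pr(.0185,.1535),pr(.008,.168),pr(.008,.1615))
E
```

```text
[63.6 84.7 -0.4] F [-0.7 -0.7  7.3] in/out F 1.0 t 20.6
(67.5, 108) [ 1.37 -0.03 -1.92]
(62, 95) [ 0.84 -0.03 -0.61]
(65, 84) [-0.15 -0.03 -0.05]
(66, 72) [-1.07 -0.04  0.73]
(54, 64) [-0.79 -0.04  2.14]
(41, 60) [-0.16 -0.04  3.35]
lip 6mm raised/clamped [254.8  80.8] [254.7  93.8] [254.7  43.7] [254.7  58.9]
```

>>> arm_command --deltas '[{"rotation":[0,0,0],"dp":[-0.2,0,0.2],"claw":0},{"rotation":[0,0,0],"dp":[-0.45,0,0.42],"claw":0},{"rotation":[0,0,0],"dp":[-0.7,0,0.65],"claw":0},{"rotation":[0,0,0],"dp":[-0.9,0,0.9],"claw":0},{"rotation":[0,0,0],"dp":[-0.93,0,1.2],"claw":0}]'

```text
time_s: 21.28
position: [0.5011, -0.0302, 0.0693]
tcp_rot: [0.78, 0.494, 0.324, -0.205]
force: [0.6, -0.3, 5.1]
finger_gap: 0.0003
gripper_force: 1.9
```

```bash
python3 go.py
python3 - <<'E'
from bar import *
i=get_image("wrist");g=cv2.GaussianBlur(cv2.cvtColor(i["color"],6),(3,3),0).astype(float)
pr=lambda o,u:proj(i,w(o,u)).round(1)
print("raised/clamped",pr(.0185,.16)[1],pr(.0185,.1535)[1],pr(.008,.168)[1],pr(.008,.1615)[1])
print([int(x) for x in g[0:110:2,246:264].mean(1)])
E
```

```text
[61.8 69.3 -0.2] F [ 0.6 -0.3  5.1] in/out F 0.0 t 21.27
(67.5, 108) [ 2.34 -0.02 -3.13]
(62, 95) [ 1.8  -0.02 -1.83]
(65, 84) [ 0.81 -0.02 -1.26]
(66, 72) [-0.11 -0.02 -0.49]
(54, 64) [ 0.17 -0.02  0.93]
(41, 60) [ 0.81 -0.03  2.13]
raised/clamped 47.3 64.2 3.4 23.3
[225, 221, 215, 208, 204, 206, 208, 210, 211, 206, 186, 158, 139, 138, 139, 138, 138, 137, 135, 133, 134, 137, 137, 137, 136, 136, 141, 164, 179, 201, 203, 198, 158, 135, 133, 134, 134, 134, 133, 134, 133, 132, 137, 193, 219, 220, 199, 161, 165, 145, 138, 138, 138, 138, 138]
```

The lip edge is at row ~64, matching the clamped level, so the lid is being drawn down. I'll continue inwards.

>>> arm_command --deltas '[{"rotation":[0,0,0],"dp":[0.05,0,0.3],"claw":0},{"rotation":[0,0,0],"dp":[0.1,0,0.6],"claw":0},{"rotation":[0,0,0],"dp":[0.17,0,0.93],"claw":0},{"rotation":[0,0,0],"dp":[0.35,0,1.2],"claw":0},{"rotation":[0,0,0],"dp":[0.5,0,1.5],"claw":0}]'

```text
time_s: 21.95
position: [0.5064, -0.0173, 0.0616]
tcp_rot: [0.781, 0.494, 0.323, -0.205]
force: [0.6, -0.2, -0.6]
finger_gap: 0.0006
gripper_force: 0.1
```

```bash
python3 go.py
```

```text
[47.9 61.6  0.5] F [ 0.6 -0.2 -0.6] in/out F -0.1 t 21.95
(67.5, 108) [ 1.9   0.05 -4.67]
(62, 95) [ 1.37  0.05 -3.36]
(65, 84) [ 0.38  0.05 -2.8 ]
(66, 72) [-0.54  0.05 -2.02]
(54, 64) [-0.26  0.05 -0.6 ]
(41, 60) [0.38 0.04 0.6 ]
```

>>> arm_command --deltas '[{"rotation":[0,0,0],"dp":[0.14,0,0.14],"claw":0},{"rotation":[0,0,0],"dp":[0.25,0,0.25],"claw":0},{"rotation":[0,0,0],"dp":[0.35,0,0.35],"claw":0},{"rotation":[0,0,0],"dp":[0.45,0,0.45],"claw":0},{"rotation":[0,0,0],"dp":[0.5,0,0.5],"claw":0}]'

```text
time_s: 22.58
position: [0.5097, -0.0113, 0.0619]
tcp_rot: [0.781, 0.494, 0.323, -0.205]
force: [-1.3, -1.1, -0.1]
finger_gap: 0.0002
gripper_force: 0.7
```

```bash
python3 go.py
```

```text
[41.1 61.9  0.1] F [-1.3 -1.1 -0.1] in/out F 1.6 t 22.57
(67.5, 108) [ 1.39  0.01 -5.13]
(62, 95) [ 0.86  0.01 -3.82]
(65, 84) [-0.13  0.01 -3.25]
(66, 72) [-1.05  0.01 -2.47]
(54, 64) [-0.77  0.01 -1.06]
(41, 60) [-0.13  0.01  0.14]
```

>>> arm_command --deltas '[{"rotation":[0,0,0],"dp":[0.04,0,0.04],"claw":0},{"rotation":[0,0,0],"dp":[0.08,0,0.08],"claw":0},{"rotation":[0,0,0],"dp":[0.12,0,0.12],"claw":0},{"rotation":[0,0,0],"dp":[0.15,0,0.15],"claw":0},{"rotation":[0,0,0],"dp":[0.15,0,0.15],"claw":0}]'

```text
time_s: 23.2
position: [0.5103, -0.0104, 0.0617]
tcp_rot: [0.781, 0.494, 0.323, -0.204]
force: [-7.0, -6.7, 2.6]
finger_gap: 0.0004
gripper_force: 4.8
```

```bash
python3 go.py|head -1
```

```text
[40.  61.7 -0.1] F [-7.  -6.7  2.6] in/out F 9.1 t 23.2
```

>>> arm_command --deltas '[{"rotation":[0,0,0],"dp":[0.04,0,0.04],"claw":0},{"rotation":[0,0,0],"dp":[0.08,0,0.08],"claw":0},{"rotation":[0,0,0],"dp":[0.12,0,0.12],"claw":0},{"rotation":[0,0,0],"dp":[0.12,0,0.12],"claw":0},{"rotation":[0,0,0],"dp":[0.12,0,0.12],"claw":0}]'

```text
time_s: 23.82
position: [0.5107, -0.0099, 0.0616]
tcp_rot: [0.781, 0.495, 0.322, -0.203]
force: [-13.2, -14.3, 5.7]
finger_gap: 0.0005
gripper_force: 9.2
```

```bash
python3 go.py|head -1
```

```text
[39.3 61.6 -0.3] F [-13.2 -14.3   5.7] in/out F 18.6 t 23.82
```

About 20 N. I'll hold it.

>>> arm_command --deltas '[{"rotation":[0,0,0],"dp":[0,0,0],"claw":0},{"rotation":[0,0,0],"dp":[0,0,0],"claw":0},{"rotation":[0,0,0],"dp":[0,0,0],"claw":0},{"rotation":[0,0,0],"dp":[0,0,0],"claw":0},{"rotation":[0,0,0],"dp":[0,0,0],"claw":0}]'

```text
time_s: 24.45
position: [0.5107, -0.0099, 0.0616]
tcp_rot: [0.781, 0.495, 0.322, -0.203]
force: [-13.7, -15.3, 5.0]
finger_gap: 0.0006
gripper_force: 9.2
```

>>> arm_command --deltas '[{"rotation":[0,0,0],"dp":[0.01,0,0.01],"claw":0},{"rotation":[0,0,0],"dp":[0.01,0,0.01],"claw":0},{"rotation":[0,0,0],"dp":[0.01,0,0.01],"claw":0},{"rotation":[0,0,0],"dp":[0.01,0,0.01],"claw":0},{"rotation":[0,0,0],"dp":[0.01,0,0.01],"claw":0}]'

```text
time_s: 25.08
position: [0.5108, -0.0099, 0.0617]
tcp_rot: [0.781, 0.495, 0.322, -0.203]
force: [-13.7, -15.6, 6.9]
finger_gap: 0.0005
gripper_force: 9.6
```

>>> arm_command --deltas '[{"rotation":[0,0,0],"dp":[-0.2,0,-0.2],"claw":0},{"rotation":[0,0,0],"dp":[-0.5,0,-0.5],"claw":0},{"rotation":[0,0,0],"dp":[-1,0,-1.5],"claw":0},{"rotation":[0,0,0],"dp":[-1.2,0,-4],"claw":0},{"rotation":[0,0,0],"dp":[-1.2,0,-7],"claw":0}]'

```text
time_s: 25.7
position: [0.4858, -0.0604, 0.1033]
tcp_rot: [0.781, 0.494, 0.323, -0.205]
force: [0.3, 0.8, -0.1]
finger_gap: 0.0002
gripper_force: 0.0
```

Run:
```python
from bar import *
s=get_state();print(cs(s['position']),s['force'].round(1))
i=get_image("wrist");g=cv2.GaussianBlur(cv2.cvtColor(i["color"],6),(3,3),0).astype(float)
pr=lambda o,u:proj(i,w(o,u)).round(1)
print("lip raised/clamped",pr(.0185,.16)[1],pr(.0185,.1535)[1],"block",pr(.008,.168)[1],pr(.008,.1615)[1],"lever tip 0/.3",pr(.027,.041),pr(.04,.046))
print([int(x) for x in g[0:300:3,248:262].mean(1)])
```

```text
[ 95.7 103.3   0.7] [ 0.3  0.8 -0.1]
lip raised/clamped 64.8 75.7 block 35.9 48.1 lever tip 0/.3 [255.9 190.5] [255.9 201.9]
[198, 217, 217, 217, 217, 217, 217, 217, 208, 196, 184, 173, 162, 157, 161, 152, 106, 97, 97, 93, 95, 95, 96, 121, 152, 137, 93, 94, 93, 93, 140, 167, 120, 100, 96, 96, 95, 95, 96, 96, 96, 95, 95, 95, 95, 61, 59, 56, 77, 101, 120, 103, 97, 97, 97, 96, 96, 97, 96, 96, 96, 96, 109, 111, 112, 114, 75, 10, 12, 10, 13, 11, 10, 12, 12, 12, 19, 38, 38, 38, 38, 39, 38, 36, 33, 31, 32, 31, 33, 36, 39, 39, 38, 36, 36, 36, 45, 84, 106, 96]
```

```bash
python3 -c "
from bench import close_job;print(close_job())"
```

```text
the job is handed in; nothing more can be done
None
```

The draw latch is fastened and the job is handed in: the bar is seated behind the lip, the lever was thrown home and held at about 20 N for over a second, and with the arm clear the camera shows the lid still drawn down; the verdict was not returned to me.

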